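# Reload sample jars from the field carrier into the analyser's feed tray in reverse order

## Task

Move the four sample jars from the black carrier into the metal feed tray so that their order is reversed: the jar next to the carrier's handle goes into the slot farthest from the feed tray's stop post, and so on along the row until the last jar stands in the slot beside the post. Take them strictly in that order, one at a time, beginning with the jar next to the handle. Keep every jar upright, stand one in each slot, and do not push the torch or the gas meter about.

Things in the scene. Friction and masses are not known exactly. Their poses are not given: they have to be found in the camera images.
- jar_flat: Sealed white plastic sample jar with grey cap, round straight body 32 mm in diameter, with a wide flat cap 36 mm across; straight body 60 mm high, cap 12 mm on top, 72 mm in all. Origin at the centre of its underside, z up; about 80 g (may vary by a third); safe to grip firmly by its body from above. Stands upright in any one of the four carrier slots at the start.
- jar_neck: Sealed white plastic sample jar with grey cap, round straight body 32 mm in diameter, with sloping shoulder and a narrow 20 mm cap on a neck; straight body 60 mm high, 88 mm in all. Origin at the centre of its underside, z up; about 80 g (may vary by a third); safe to grip firmly by its body from above. Stands upright in any one of the four carrier slots at the start.
- jar_dome: Sealed white plastic sample jar with grey cap, round straight body 32 mm in diameter, with a rounded dome cap as wide as the body; straight to 70 mm, 84 mm in all. Origin at the centre of its underside, z up; about 80 g (may vary by a third); safe to grip firmly by its body from above. Stands upright in any one of the four carrier slots at the start.
- jar_tab: Sealed white plastic sample jar with grey cap, round straight body 32 mm in diameter, with a cap as wide as the body carrying an upright flat tab (28 x 6 x 16 mm); straight to 70 mm, 86 mm in all. Origin at the centre of its underside, z up; about 80 g (may vary by a third); safe to grip firmly by its body from above. Stands upright in any one of the four carrier slots at the start.
- carrier: Black plastic open tray, fixed to the bench: 220 mm long (its x axis), 58 mm wide (y), 25 mm high, walls, dividers and floor 4 mm thick. Four slots, each 50 x 50 mm inside, in a row with centres at x = -81, -27, +27, +81 mm (y = 0); the slot floor is 4 mm above the bench. Origin at the centre of the underside. Holds the four jars at the start, in any order. It may be on the left or the right.
- feed_tray: Bare aluminium open tray, fixed to the bench, of the same form and sizes as the carrier: 220 x 58 x 25 mm, walls and floor 4 mm, four 50 x 50 mm slots with centres at x = -81, -27, +27, +81 mm along its x axis, slot floor 4 mm above the bench. Origin at the centre of the underside. Empty at the start; it is on the other side from the carrier.
- carrier_handle: Steel bow handle across the carrier on a black end block (28 x 58 x 20 mm), fixed against one end of the carrier, either end (a plain low block is at the other). Bow 54 mm wide, top 69 mm above the bench. Origin at the underside of the block, on the carrier's x axis, at x = +126 or -126 mm: 45 mm from the centre of the nearest slot. Marks where to begin.
- stop_post: Upright steel post, 14 mm thick with a black 30 mm rubber disc on top, 68 mm high, on an aluminium end block (28 x 58 x 20 mm), fixed against one end of the feed tray, either end (a plain low block is at the other). Origin at the underside of the block, on the feed tray's x axis, at x = +126 or -126 mm: 45 mm from the centre of the nearest slot.
- torch: Bystander: loose black torch with red head, lying on the bench between the trays, 125 mm long (along its x), 30 mm high; origin near its middle on the underside. Leave alone.
- gas_meter: Bystander: loose black hand-held gas meter lying on the bench between the trays, 105 x 58 x 28 mm, origin at the centre of its underside. Leave alone.
Mind the look-alikes: they are no part of the job. What is shaped like the jar_neck but yellow is not meant. Leave any purple or turquoise look-alike of the stop_post alone.

How it is judged:
On the way, in this order (a step that is already met when the one before it is completed fails the run):
1. the first jar counted from the handle stands in the slot farthest from the stop post, the later jars still in their carrier slots (height (world z) of each of jar_flat, jar_neck, jar_dome, jar_tab below 0.01 m and ((horizontal distance between jar_flat and stop_post between 0.192 and 0.222 m and horizontal distance between jar_flat and feed_tray below 0.1 m) or (horizontal distance between jar_neck and stop_post between 0.192 and 0.222 m and horizontal distance between jar_neck and feed_tray below 0.1 m) or (horizontal distance between jar_dome and stop_post between 0.192 and 0.222 m and horizontal distance between jar_dome and feed_tray below 0.1 m) or (horizontal distance between jar_tab and stop_post between 0.192 and 0.222 m and horizontal distance between jar_tab and feed_tray below 0.1 m)) and ((horizontal distance between jar_flat and carrier_handle between 0.084 and 0.114 m and horizontal distance between jar_flat and carrier below 0.1 m) or (horizontal distance between jar_neck and carrier_handle between 0.084 and 0.114 m and horizontal distance between jar_neck and carrier below 0.1 m) or (horizontal distance between jar_dome and carrier_handle between 0.084 and 0.114 m and horizontal distance between jar_dome and carrier below 0.1 m) or (horizontal distance between jar_tab and carrier_handle between 0.084 and 0.114 m and horizontal distance between jar_tab and carrier below 0.1 m)) and ((horizontal distance between jar_flat and carrier_handle between 0.138 and 0.168 m and horizontal distance between jar_flat and carrier below 0.1 m) or (horizontal distance between jar_neck and carrier_handle between 0.138 and 0.168 m and horizontal distance between jar_neck and carrier below 0.1 m) or (horizontal distance between jar_dome and carrier_handle between 0.138 and 0.168 m and horizontal distance between jar_dome and carrier below 0.1 m) or (horizontal distance between jar_tab and carrier_handle between 0.138 and 0.168 m and horizontal distance between jar_tab and carrier below 0.1 m)) and ((horizontal distance between jar_flat and carrier_handle between 0.192 and 0.222 m and horizontal distance between jar_flat and carrier below 0.1 m) or (horizontal distance between jar_neck and carrier_handle between 0.192 and 0.222 m and horizontal distance between jar_neck and carrier below 0.1 m) or (horizontal distance between jar_dome and carrier_handle between 0.192 and 0.222 m and horizontal distance between jar_dome and carrier below 0.1 m) or (horizontal distance between jar_tab and carrier_handle between 0.192 and 0.222 m and horizontal distance between jar_tab and carrier below 0.1 m))), for 0.2 s.
2. the second jar counted from the handle stands in the next slot, the later jars still in their carrier slots (height (world z) of each of jar_flat, jar_neck, jar_dome, jar_tab below 0.01 m and ((horizontal distance between jar_flat and stop_post between 0.192 and 0.222 m and horizontal distance between jar_flat and feed_tray below 0.1 m) or (horizontal distance between jar_neck and stop_post between 0.192 and 0.222 m and horizontal distance between jar_neck and feed_tray below 0.1 m) or (horizontal distance between jar_dome and stop_post between 0.192 and 0.222 m and horizontal distance between jar_dome and feed_tray below 0.1 m) or (horizontal distance between jar_tab and stop_post between 0.192 and 0.222 m and horizontal distance between jar_tab and feed_tray below 0.1 m)) and ((horizontal distance between jar_flat and stop_post between 0.138 and 0.168 m and horizontal distance between jar_flat and feed_tray below 0.1 m) or (horizontal distance between jar_neck and stop_post between 0.138 and 0.168 m and horizontal distance between jar_neck and feed_tray below 0.1 m) or (horizontal distance between jar_dome and stop_post between 0.138 and 0.168 m and horizontal distance between jar_dome and feed_tray below 0.1 m) or (horizontal distance between jar_tab and stop_post between 0.138 and 0.168 m and horizontal distance between jar_tab and feed_tray below 0.1 m)) and ((horizontal distance between jar_flat and carrier_handle between 0.138 and 0.168 m and horizontal distance between jar_flat and carrier below 0.1 m) or (horizontal distance between jar_neck and carrier_handle between 0.138 and 0.168 m and horizontal distance between jar_neck and carrier below 0.1 m) or (horizontal distance between jar_dome and carrier_handle between 0.138 and 0.168 m and horizontal distance between jar_dome and carrier below 0.1 m) or (horizontal distance between jar_tab and carrier_handle between 0.138 and 0.168 m and horizontal distance between jar_tab and carrier below 0.1 m)) and ((horizontal distance between jar_flat and carrier_handle between 0.192 and 0.222 m and horizontal distance between jar_flat and carrier below 0.1 m) or (horizontal distance between jar_neck and carrier_handle between 0.192 and 0.222 m and horizontal distance between jar_neck and carrier below 0.1 m) or (horizontal distance between jar_dome and carrier_handle between 0.192 and 0.222 m and horizontal distance between jar_dome and carrier below 0.1 m) or (horizontal distance between jar_tab and carrier_handle between 0.192 and 0.222 m and horizontal distance between jar_tab and carrier below 0.1 m))), for 0.2 s.
3. the third jar counted from the handle stands in the next slot, the later jars still in their carrier slots (height (world z) of each of jar_flat, jar_neck, jar_dome, jar_tab below 0.01 m and ((horizontal distance between jar_flat and stop_post between 0.192 and 0.222 m and horizontal distance between jar_flat and feed_tray below 0.1 m) or (horizontal distance between jar_neck and stop_post between 0.192 and 0.222 m and horizontal distance between jar_neck and feed_tray below 0.1 m) or (horizontal distance between jar_dome and stop_post between 0.192 and 0.222 m and horizontal distance between jar_dome and feed_tray below 0.1 m) or (horizontal distance between jar_tab and stop_post between 0.192 and 0.222 m and horizontal distance between jar_tab and feed_tray below 0.1 m)) and ((horizontal distance between jar_flat and stop_post between 0.138 and 0.168 m and horizontal distance between jar_flat and feed_tray below 0.1 m) or (horizontal distance between jar_neck and stop_post between 0.138 and 0.168 m and horizontal distance between jar_neck and feed_tray below 0.1 m) or (horizontal distance between jar_dome and stop_post between 0.138 and 0.168 m and horizontal distance between jar_dome and feed_tray below 0.1 m) or (horizontal distance between jar_tab and stop_post between 0.138 and 0.168 m and horizontal distance between jar_tab and feed_tray below 0.1 m)) and ((horizontal distance between jar_flat and stop_post between 0.084 and 0.114 m and horizontal distance between jar_flat and feed_tray below 0.1 m) or (horizontal distance between jar_neck and stop_post between 0.084 and 0.114 m and horizontal distance between jar_neck and feed_tray below 0.1 m) or (horizontal distance between jar_dome and stop_post between 0.084 and 0.114 m and horizontal distance between jar_dome and feed_tray below 0.1 m) or (horizontal distance between jar_tab and stop_post between 0.084 and 0.114 m and horizontal distance between jar_tab and feed_tray below 0.1 m)) and ((horizontal distance between jar_flat and carrier_handle between 0.192 and 0.222 m and horizontal distance between jar_flat and carrier below 0.1 m) or (horizontal distance between jar_neck and carrier_handle between 0.192 and 0.222 m and horizontal distance between jar_neck and carrier below 0.1 m) or (horizontal distance between jar_dome and carrier_handle between 0.192 and 0.222 m and horizontal distance between jar_dome and carrier below 0.1 m) or (horizontal distance between jar_tab and carrier_handle between 0.192 and 0.222 m and horizontal distance between jar_tab and carrier below 0.1 m))), for 0.2 s.
4. the fourth jar counted from the handle stands in the slot beside the stop post, all four slots filled (height (world z) of each of jar_flat, jar_neck, jar_dome, jar_tab below 0.01 m and ((horizontal distance between jar_flat and stop_post between 0.192 and 0.222 m and horizontal distance between jar_flat and feed_tray below 0.1 m) or (horizontal distance between jar_neck and stop_post between 0.192 and 0.222 m and horizontal distance between jar_neck and feed_tray below 0.1 m) or (horizontal distance between jar_dome and stop_post between 0.192 and 0.222 m and horizontal distance between jar_dome and feed_tray below 0.1 m) or (horizontal distance between jar_tab and stop_post between 0.192 and 0.222 m and horizontal distance between jar_tab and feed_tray below 0.1 m)) and ((horizontal distance between jar_flat and stop_post between 0.138 and 0.168 m and horizontal distance between jar_flat and feed_tray below 0.1 m) or (horizontal distance between jar_neck and stop_post between 0.138 and 0.168 m and horizontal distance between jar_neck and feed_tray below 0.1 m) or (horizontal distance between jar_dome and stop_post between 0.138 and 0.168 m and horizontal distance between jar_dome and feed_tray below 0.1 m) or (horizontal distance between jar_tab and stop_post between 0.138 and 0.168 m and horizontal distance between jar_tab and feed_tray below 0.1 m)) and ((horizontal distance between jar_flat and stop_post between 0.084 and 0.114 m and horizontal distance between jar_flat and feed_tray below 0.1 m) or (horizontal distance between jar_neck and stop_post between 0.084 and 0.114 m and horizontal distance between jar_neck and feed_tray below 0.1 m) or (horizontal distance between jar_dome and stop_post between 0.084 and 0.114 m and horizontal distance between jar_dome and feed_tray below 0.1 m) or (horizontal distance between jar_tab and stop_post between 0.084 and 0.114 m and horizontal distance between jar_tab and feed_tray below 0.1 m)) and ((horizontal distance between jar_flat and stop_post between 0.03 and 0.06 m and horizontal distance between jar_flat and feed_tray below 0.1 m) or (horizontal distance between jar_neck and stop_post between 0.03 and 0.06 m and horizontal distance between jar_neck and feed_tray below 0.1 m) or (horizontal distance between jar_dome and stop_post between 0.03 and 0.06 m and horizontal distance between jar_dome and feed_tray below 0.1 m) or (horizontal distance between jar_tab and stop_post between 0.03 and 0.06 m and horizontal distance between jar_tab and feed_tray below 0.1 m))), for 0.2 s.
At the end, for the whole second after the job is handed in: One jar in each feed tray slot: centre within 15 mm of the slot centre along and across the tray, underside below 10 mm, tilted under 0.15 rad, released, at rest (0.02 m/s, 0.2 rad/s). The reversed order is judged by the stages (all of step 4 and y of jar_flat in the frame of feed_tray between -0.015 and 0.015 m and angle between each of jar_flat, jar_neck, jar_dome, jar_tab's own z axis and vertical below 0.15 rad and y of jar_neck in the frame of feed_tray between -0.015 and 0.015 m and y of jar_dome in the frame of feed_tray between -0.015 and 0.015 m and y of jar_tab in the frame of feed_tray between -0.015 and 0.015 m and linear speed of each of jar_flat, jar_neck, jar_dome, jar_tab below 0.02 m/s and angular speed of each of jar_flat, jar_neck, jar_dome, jar_tab below 0.2 rad/s and contact force between the fingers and jar_flat below 0.05 N and contact force between the fingers and jar_neck below 0.05 N and contact force between the fingers and jar_dome below 0.05 N and contact force between the fingers and jar_tab below 0.05 N); the robot touches nothing.
It fails at once if a jar is tipped by more than 0.6 rad (angle between any of jar_flat, jar_neck, jar_dome, jar_tab's own z axis and vertical above 0.6 rad).
It fails at once if the torch or the gas meter is moved by more than 25 mm (distance of any of torch, gas_meter from where it was at the start of the episode above 0.025 m).
It also fails if it takes over 115 s, if anything falls off the work surface, if the arm or the gripper's body presses on something with over 40 N, if the wrist force passes 120 N, or if a joint passes its speed limit or range.

## Robot

A 6-joint arm with a two-finger parallel gripper is mounted at the origin on the work surface. World frame = base frame: x ahead of the robot, y to its left, z up, the work surface at z = 0. Lengths are in m, angles in rad, forces in N, time in s.
With the tool pointing down it reaches from about 0.3 to 0.875 m from the base axis. Payload 6.4 kg.
Tool frame: the origin (TCP) lies on the centre line of the jaws, within the pads' length; the fingertips stand 25 mm ahead of it and the grasp point (between the pads) lies 6 mm ahead of it (ctrl.tip_reach is the distance from the TCP to the fingertips, in m); z points along the fingers, y is the line along which they close (so a half turn about z gives the same grasp; the last joint's range is limited). The gripper opens to 85 mm and grips with 20 to 120 N. Pads are 22 mm wide; open, the fingers measure 114 mm over their backs; the gripper's body (76 mm by 85 mm) begins 54 mm behind the grasp point. The pads swing forward as they close: fully open they stand 13 mm farther back than shut.
Start: joints at [-1.532, 0.181, 1.607, -0, 1.354, -0.206], TCP at [0.139, -0.558, 0.256] pointing down, gripper open.
Joint ranges: [-2.99, 2.99], [-0.89, 2.07], [0.3, 2.58], [-1.14, 4.28], [0, 2.63], [-3.12, 3.12]. Speed limits (rad/s): [2.57, 2.57, 3.01, 3.14, 3.14, 3.14].

## Interface

Orientations are given as a unit quaternion [w, x, y, z].
In Python, from bench import ctrl gives the robot as it stands.
- The arm moves only by the tool servo_tool, never from a script. Its argument "motion" is a list that holds one entry, the list of rows, each a list of 5 numbers: the shift along the tool's x, y, z in cm, then the turn about the tool's z in degrees, then the closure, from -1 (fully open) to 1 (shut). In form: [[[dx, dy, dz, twist, claw], ...]]. A call has 1 to 5 rows; each row is the pose to reach, as a shift and turn from the pose commanded when the call began, along the tool's axes at that moment; what a row does not reach only later rows make up. A row lasts 1/10 s, in which the tool goes at most 50 mm and 8.59 degrees, less where a joint would pass 70% of its speed; a pose out of reach is approached as far as the arm can. A call with a gripper value outside its range is refused whole. The fingers move at their own pace and stop on an object; the grip force is fixed at half the most. Time passes only in rows, so rows that repeat a pose let the fingers close. It gives the time, the measured TCP pose, the force, the opening and the grip force at its end, in the units of the state.
- ctrl.get_obs(): the state, without advancing time (a new reading comes with each control period).
- ctrl.camera(name): name is "side" or "top" or "wrist"; returns a dict with "pixels" (384x512x3 uint8, red, green, blue), "depth" (384x512 float32, m along the optical axis (not along the pixel's ray), 0 where there is no reading), "fx", "fy", "cx", "cy" (pixels), "R" (3x3) and "t" (3): a world point X has camera coordinates R X + t; the wrist camera has in their place "hand_eye" (4x4, takes a point from camera to tool coordinates, whose origin is the TCP and whose axes are the flange's). Camera axes: x right, y down, z forward; pixel columns grow to the right and rows downward; lengths in m; the calibration is good to about 2 mm. A picture is of the moment at which its call begins: read the wrist's pose just before it.
- ctrl.hand_in(): hands the job in; it is judged then, once.
The state is a dict: "time_s": time; "q": joint angles; "dq": joint speeds; "joint_efforts": joint torques, N m; "eef_pos": TCP position; "eef_rot": TCP orientation; "wrist_force": force on the tool from outside, world axes, zero at the start; "torque": the same for the moment, N m; "opening": opening from 0.0 (shut) to 1.0 (fully open); "grasp_force": force on a finger pad.
Only numpy, scipy, OpenCV 4.12 (cv2) and the standard library are available. Lean on these libraries where they do the work, as an engineer would, in place of code of your own. Each camera call takes 0.05 s, during which the arm holds its last target. There are 200 camera calls.

## Working session

There is one attempt and no reset: what is moved stays moved. The work goes in short steps, Python scripts to look and compute and a tool call to move; the robot and the scene stay as the last step left them, time stands still between calls to the robot, and variables do not carry over. Pictures are saved under pics/ and viewed, at most 14 in all, crops included, and the job is handed in when it is done.

Besides the shell and the picture viewer there is one more tool, called as name(argument=value, ...) on one line, values as JSON. servo_tool: Moves the arm, as the interface text tells. Its arguments: {"type":"object","properties":{"motion":{"type":"array"}},"required":["motion"]}

```bash
mkdir -p pics; ls
python3 - <<'E'
from bench import ctrl
import cv2,numpy as np
o=ctrl.get_obs();print(o['time_s'],o['eef_pos'],o['eef_rot'],o['opening'])
for n in('top','side'):
    c=ctrl.camera(n);np.savez('/tmp/'+n,**{k:v for k,v in c.items()})
    cv2.imwrite(f'pics/{n}0.png',c['pixels'][:,:,::-1])
    print(n,c['fx'],c['fy'],c['cx'],c['cy'],c['R'],c['t'])
E
```

```text
pics
0.0 [ 0.13933434 -0.55735022  0.25540646] [-8.52576884e-04  9.92519134e-01  1.22086189e-01  6.44500603e-05] 1.0012354215387476
top 421.79851500969596 421.79851500969596 256.2288494601671 199.32306451130802 [[ 0.00175334 -0.99998611  0.00497021]
 [-0.99753727 -0.0020975  -0.07010708]
 [ 0.07011653 -0.00483505 -0.99752709]] [0.00280875 0.61183884 0.92033371]
side 377.6331465933574 377.6331465933574 258.70579527892147 190.7682828069719 [[ 0.9566361  -0.29099041 -0.01311349]
 [-0.20068252 -0.62577994 -0.75374133]
 [ 0.21112534  0.72368781 -0.65704037]] [-0.57326228  0.16410484  0.87282822]
```

View pics/top0.png

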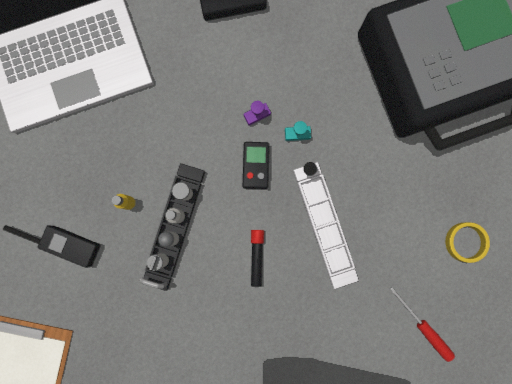

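View pics/side0.png

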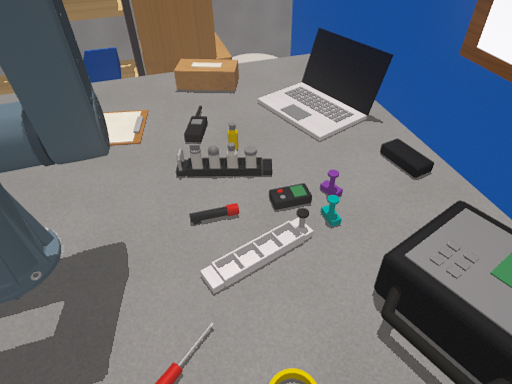

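```bash
cat > h.py <<'E'
import numpy as np,cv2
from scipy.spatial.transform import Rotation as Ro
def cloud(c):
    v,u=np.mgrid[:384,:512];d=c['depth']
    P=np.stack([(u-c['cx'])/c['fx']*d,(v-c['cy'])/c['fy']*d,d],-1)
    X=(P-c['t'])@c['R']   # R^T (P-t)
    X[d==0]=np.nan
    return X
def plan(o,x,y,z,yaw):
    "shift (cm, tool axes) and twist (deg) to reach TCP x,y,z; yaw = world angle of the tool y line (mod 180)"
    w,a,b,c=o['eef_rot'];R=Ro.from_quat([a,b,c,w]).as_matrix()
    d=R.T@(np.array([x,y,z])-o['eef_pos'])*100
    cur=np.degrees(np.arctan2(R[1,1],R[0,1]))
    tw=-((yaw-cur+90)%180-90)
    return d.round(2),round(tw,1)
E
python3 - <<'E'
from h import *
def comps(m,X,mn):
    n,l,s,_=cv2.connectedComponentsWithStats(m.astype(np.uint8))
    for i in range(1,n):
        if s[i,4]>=mn:
            p=X[l==i];yield s[i],p
for n in('top','side'):
    c=dict(np.load(f'/tmp/{n}.npz'));X=cloud(c);px=c['pixels'].astype(int)
    z=X[...,2]
    print(n,'bench z',np.nanmedian(z[np.abs(z)<.02]))
    roi=(X[...,0]>.25)&(X[...,0]<.8)&(np.abs(X[...,1])<.3)
    print('tall')
    for s,p in comps(roi&(z>.060)&(z<.12),X,8):
        t=p[p[:,2]>p[:,2].max()-.012]
        print(s,p.mean(0).round(4),'mid',((np.percentile(p,2,0)+np.percentile(p,98,0))/2).round(4),'zmax',p[:,2].max().round(4))
    if n=='top':
        Xw=X
        feed=roi&(px.min(-1)>140)&(X[...,1]<-.0)&(z<.04)
        car=roi&(X[...,1]>.08)&(z>.014)&(z<.034)
        for nm,m in(('feed',feed),('car',car)):
            for s,p in comps(m,X,150 if nm=='feed' else 60):
                r=cv2.minAreaRect((p[:,:2]*1000).astype(np.float32));print(nm,s,r,p[:,2].mean().round(4), 'box',cv2.boxPoints(r).round(0).tolist())
        allc=X[car][:,:2];r=cv2.minAreaRect((allc*1000).astype(np.float32));print('carall',r,cv2.boxPoints(r).round(0).tolist())
    else:
        fl=roi&(X[...,1]<0)&(px.min(-1)>140)&(z<.04)
        p=X[fl][:,:2]*1000;print('feed side',cv2.minAreaRect(p.astype(np.float32)))
c=dict(np.load('/tmp/top.npz'));im=cv2.resize(c['pixels'][150:300,130:370,::-1],None,fx=3.3,fy=3.3,interpolation=cv2.INTER_CUBIC)
cv2.imwrite('pics/crop1.png',im)
E
```

```text
top bench z 0.0008089152278789682
tall
[395 105  11  12  45] [ 0.7958 -0.2981  0.09  ] mid [ 0.795  -0.298   0.0883] zmax 0.1159
[252 111  11   4  31] [0.7971 0.0025 0.0675] mid [0.7966 0.0022 0.0666] zmax 0.0707
[294 121  14  14 150] [ 0.7633 -0.0899  0.0681] mid [ 0.764  -0.0897  0.0675] zmax 0.0724
[304 162  14  14 154] [ 0.6747 -0.1108  0.0681] mid [ 0.6749 -0.1106  0.0679] zmax 0.0711
[172 182  18  18 237] [0.6258 0.1633 0.0763] mid [0.6262 0.1633 0.074 ] zmax 0.0809
[114 194  15  15 165] [0.6046 0.2893 0.0753] mid [0.6057 0.2892 0.0758] zmax 0.0921
[166 208  15  15 179] [0.5743 0.1781 0.0788] mid [0.5745 0.1792 0.0789] zmax 0.0971
[159 232  16  15 197] [0.5247 0.1905 0.0817] mid [0.5247 0.1917 0.0757] zmax 0.0901
[147 255  17  16 209] [0.4765 0.2139 0.0776] mid [0.4767 0.2151 0.0778] zmax 0.0946
[140 278  23  11 111] [0.4318 0.2238 0.0675] mid [0.4314 0.2242 0.0666] zmax 0.0739
feed [ 293  162   66  127 3072] ((558.1000366210938, -153.33901977539062), (284.0159912109375, 64.62737274169922), 18.47005844116211) 0.0114 box [[413.0, -168.0], [434.0, -229.0], [703.0, -139.0], [683.0
[... 617 characters left out ...]
 [0.4723 0.2081 0.0753] mid [0.473  0.2081 0.0754] zmax 0.0904
[208 145  11  12 111] [0.5211 0.1835 0.0764] mid [0.5215 0.1853 0.075 ] zmax 0.0891
[244 145  13  12 123] [0.6223 0.1571 0.0724] mid [0.6228 0.161  0.069 ] zmax 0.0781
[177 148   5  11  36] [0.4282 0.2184 0.0663] mid [0.4288 0.2197 0.0658] zmax 0.0706
[328 170   6   8  24] [ 0.7951 -0.0024  0.0666] mid [ 0.795  -0.0014  0.0657] zmax 0.0698
[327 195  12   9  96] [ 0.76   -0.0941  0.0668] mid [ 0.761  -0.0932  0.0652] zmax 0.0697
[296 208  13  10 106] [ 0.6717 -0.1153  0.067 ] mid [ 0.6721 -0.1148  0.0653] zmax 0.0701
feed side ((525.0133056640625, -150.00326538085938), (549.9232788085938, 299.94598388671875), 0.002707847161218524)
```

View pics/crop1.png

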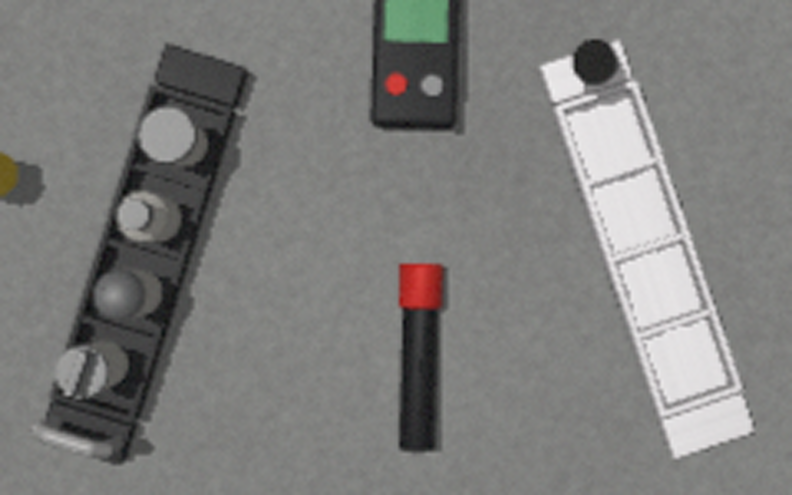

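Run:
```python
from h import *
from bench import ctrl
o=ctrl.get_obs();print(plan(o,.50,.0,.26,90),plan(o,.475,.211,.22,73.2))
```

```text
(array([ 48.5 , -45.34,  -0.37]), np.float64(14.0)) (array([ 51.19, -66.41,   3.67]), np.float64(30.8))
```

servo_tool(motion=[[[48.5,-45.3,0,14,-1],[48.5,-45.3,0,14,-1],[48.5,-45.3,0,14,-1],[48.5,-45.3,0,14,-1],[48.5,-45.3,0,14,-1]]])

```text
time_s: 0.6
eef_pos: [0.2758, -0.3461, 0.2559]
eef_rot: [-0.0, 1.0, -0.0, 0.0]
wrist_force: [1.3, -0.9, 1.3]
opening: 0.999
grasp_force: 0.0
```

Run:
```python
from h import *
from bench import ctrl
o=ctrl.get_obs();print(o['eef_pos'],plan(o,.50,.0,.26,90),plan(o,.475,.211,.22,73.2))
```

```text
[ 0.2758174  -0.34605188  0.25593356] (array([ 22.41, -34.61,  -0.39]), np.float64(-0.0)) (array([ 19.91, -55.71,   3.62]), np.float64(16.8))
```

servo_tool(motion=[[[22,-21,-2,0,-1],[22,-21,-2,0,-1],[22,-21,-2,0,-1],[22,-21,-2,0,-1],[22,-21,-2,0,-1]]])

```text
time_s: 1.1
eef_pos: [0.4567, -0.1738, 0.2728]
eef_rot: [0.0, 1.0, 0.0, 0.0]
wrist_force: [-0.2, -1.9, 0.1]
opening: 0.998
grasp_force: 0.0
```

servo_tool(motion=[[[5,0,-3,0,-1],[5,0,-3,0,-1],[5,0,-3,0,-1],[5,0,-3,0,-1]]])

```text
time_s: 1.5
eef_pos: [0.5045, -0.1757, 0.3016]
eef_rot: [-0.0, 1.0, 0.0, -0.001]
wrist_force: [0.4, 0.1, 0.1]
opening: 1.0
grasp_force: 0.0
```

```bash
cat >> h.py <<'E'
def wrist(ctrl,name):
    o=ctrl.get_obs();c=ctrl.camera('wrist')
    w,a,b,d=o['eef_rot'];T=np.eye(4);T[:3,:3]=Ro.from_quat([a,b,d,w]).as_matrix();T[:3,3]=o['eef_pos']
    M=np.linalg.inv(T@c['hand_eye']);c['R'],c['t']=M[:3,:3],M[:3,3]
    cv2.imwrite(f'pics/{name}.png',c['pixels'][:,:,::-1])
    return o,c,cloud(c)
E
python3 - <<'E'
from h import *
from bench import ctrl
o,c,X=wrist(ctrl,'w1');np.savez('/tmp/w1',X=X,px=c['pixels'])
print(o['eef_pos'],c['hand_eye'].round(3))
for uv in((20,20),(490,20),(256,192),(20,360),(490,360)):print(uv,X[uv[1],uv[0]].round(3))
E
```

```text
[ 0.50447612 -0.17574474  0.301557  ] [[-0.    -0.961 -0.276  0.071]
 [ 1.     0.    -0.001 -0.   ]
 [ 0.001 -0.276  0.961 -0.118]
 [ 0.     0.     0.     1.   ]]
(20, 20) [0.692 0.137 0.003]
(490, 20) [ 0.693 -0.494 -0.   ]
(256, 192) [ 0.454 -0.18   0.011]
(20, 360) [ 0.514 -0.116  0.364]
(490, 360) [ 0.516 -0.234  0.366]
```

View pics/w1.png

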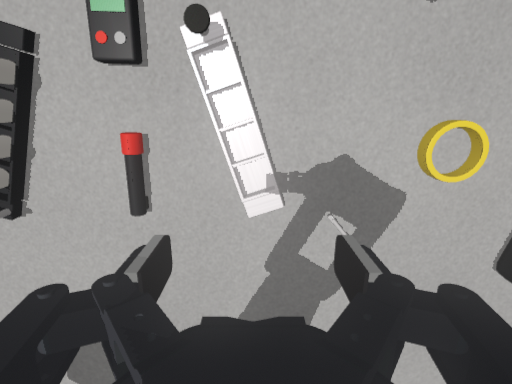

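Run:
```python
from h import *
from bench import ctrl
d=np.load('/tmp/w1.npz');X=d['X'];px=d['px'].astype(int)
r=(X[...,0]>.38)&(X[...,0]<.74)&(X[...,1]<-.06)&(X[...,1]>-.26)
p=X[r&(X[...,2]>.058)&(X[...,2]<.08)];print('post',p.mean(0),len(p))
m=r&(X[...,2]>.013)&(X[...,2]<.032)
p=X[m];q=cv2.minAreaRect((p[:,:2]*1000).astype(np.float32));print('tray',q,p[:,2].mean())
o=ctrl.get_obs();print(plan(o,.475,.211,.22,73.2))
```

```text
post [ 0.67510484 -0.11121821  0.06812241] 623
tray ((556.37451171875, -150.44842529296875), (280.5376281738281, 58.17036056518555), 18.473400115966797) 0.022149308883277177
(array([ -2.92, -38.67,   8.19]), np.float64(16.8))
```

servo_tool(motion=[[[-6,-38.7,4,16.8,-1],[-6,-38.7,4,16.8,-1],[-6,-38.7,4,16.8,-1],[-6,-38.7,4,16.8,-1],[-6,-38.7,4,16.8,-1]]])

```text
time_s: 2.05
eef_pos: [0.4662, 0.067, 0.2768]
eef_rot: [0.0, 0.989, -0.147, -0.0]
wrist_force: [0.4, 0.9, -0.0]
opening: 1.008
grasp_force: 0.0
```

Run:
```python
from h import *
from bench import ctrl
o=ctrl.get_obs();print(o['eef_pos'],plan(o,.40,.22,.25,73.2))
```

```text
[0.46623977 0.06701669 0.27683165] (array([-10.79, -12.71,   2.69]), np.float64(-0.1))
```

servo_tool(motion=[[[-9,-13,1,0,-1],[-9,-13,1,0,-1],[-9,-13,1,0,-1],[-9,-13,1,0,-1],[-9,-13,1,0,-1]]])

```text
time_s: 2.55
eef_pos: [0.4182, 0.217, 0.267]
eef_rot: [0.0, 0.989, -0.145, -0.001]
wrist_force: [0.5, -0.9, -0.7]
opening: 0.998
grasp_force: 0.0
```

Run:
```python
from h import *
from bench import ctrl
o,c,X=wrist(ctrl,'w2');z=X[...,2]
r=(X[...,0]>.38)&(X[...,0]<.74)&(X[...,1]>.1)&(X[...,1]<.34)
n,l,s,_=cv2.connectedComponentsWithStats((r&(z>.066)&(z<.12)).astype(np.uint8))
for i in range(1,n):
    if s[i,4]>40:
        p=X[l==i];print(s[i],p.mean(0).round(4),((np.percentile(p,2,0)+np.percentile(p,98,0))/2).round(4),np.percentile(p[:,2],98))
for z0 in(.15,.052):print(plan(o,.476,.213,z0,73.2))
```

```text
[228   0  29  37 800] [0.572  0.1826 0.0822] [0.5727 0.1821 0.08  ] 0.09371882333132274
[108   5  34  33 694] [0.6034 0.2931 0.0819] [0.6048 0.2943 0.0779] 0.08961946841402557
[230  57  31  33 772] [0.524  0.1942 0.0829] [0.5244 0.1942 0.081 ] 0.08815342999970181
[224 110  29  30 678] [0.4769 0.2165 0.0783] [0.4769 0.2167 0.0821] 0.0912144282924125
[226 160  33   9 233] [0.4325 0.2261 0.0684] [0.4323 0.2262 0.0684] 0.07075753803871537
(array([ 5.67, -1.29, 11.7 ]), np.float64(0.1))
(array([ 5.68, -1.3 , 21.5 ]), np.float64(0.1))
```

View pics/w2.png

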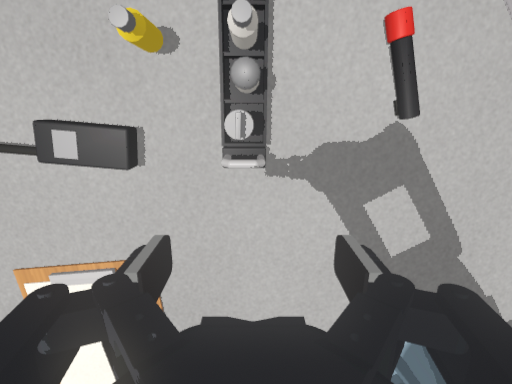

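servo_tool(motion=[[[5.6,-1.6,3,0,-1],[5.6,-1.6,8,0,-1],[5.6,-1.6,12,0,-1],[5.6,-1.6,16,0,-1],[5.6,-1.6,18,0,-1]]])

```text
time_s: 3.1
eef_pos: [0.476, 0.2125, 0.0836]
eef_rot: [0.001, 0.989, -0.148, -0.003]
wrist_force: [-0.5, 1.0, 0.9]
opening: 1.002
grasp_force: 0.0
```

servo_tool(motion=[[[0,0,1.5,0,-1],[0,0,3,0,-1],[0,0,3.5,0,-1],[0,0,3.5,0,-1],[0,0,3.5,0,-1]]])

```text
time_s: 3.6
eef_pos: [0.4785, 0.2151, 0.0533]
eef_rot: [-0.0, 0.989, -0.147, 0.0]
wrist_force: [-0.3, 0.3, -0.1]
opening: 0.998
grasp_force: 0.0
```

Run:
```python
from h import *
from bench import ctrl
o=ctrl.get_obs();print(o['eef_pos'],o['wrist_force'],plan(o,.476,.216,.052,73.2))
c=ctrl.camera('wrist');cv2.imwrite('pics/w3.png',c['pixels'][:,:,::-1])
```

```text
[0.47852314 0.21506638 0.05334112] [-0.31887475  0.27031567 -0.13427914] (array([-0.27, -0.02,  0.13]), np.float64(-0.1))
```

View pics/w3.png

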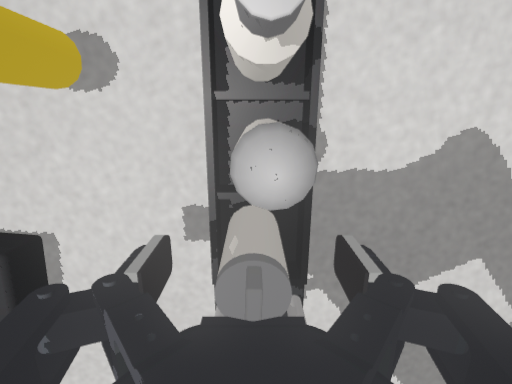

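servo_tool(motion=[[[-0.2,0,0.1,0,1],[-0.2,0,0.1,0,1],[-0.2,0,0.1,0,1],[-0.2,0,0.1,0,1],[-0.2,0,0.1,0,1]]])

```text
time_s: 4.15
eef_pos: [0.476, 0.2167, 0.0521]
eef_rot: [-0.0, 0.989, -0.146, 0.0]
wrist_force: [-1.8, -0.5, 3.6]
opening: 0.361
grasp_force: 59.2
```

servo_tool(motion=[[[0,0,0,0,1],[0,0,0,0,1],[0,0,0,0,1],[0,0,0,0,1]]])

```text
time_s: 4.55
eef_pos: [0.4759, 0.2167, 0.0521]
eef_rot: [-0.0, 0.989, -0.146, 0.0]
wrist_force: [-1.7, 0.4, 5.8]
opening: 0.363
grasp_force: 59.4
```

servo_tool(motion=[[[0,0,-2,0,1],[0,0,-5,0,1],[0,0,-8.5,0,1],[0,0,-12,0,1],[0,0,-13,0,1]]])

```text
time_s: 5.05
eef_pos: [0.4778, 0.2171, 0.1855]
eef_rot: [-0.001, 0.989, -0.146, 0.003]
wrist_force: [0.8, -0.1, -1.2]
opening: 0.357
grasp_force: 59.4
```

Run:
```python
from h import *
from bench import ctrl
o=ctrl.get_obs();print(o['eef_pos'],o['opening'],plan(o,.479,-.177,.18,108.5))
```

```text
[0.47780624 0.21709395 0.18552573] 0.35687269522543213 (array([11.48, 37.7 ,  0.5 ]), np.float64(-35.3))
```

servo_tool(motion=[[[0.9,2.8,0,-3,1],[2.1,7,0,-7,1],[3.4,11.3,0,-12,1],[4.7,15.5,0,-16,1],[5.7,18.8,0,-18,1]]])

```text
time_s: 5.55
eef_pos: [0.4753, 0.0181, 0.1807]
eef_rot: [0.0, 1.0, 0.012, -0.001]
wrist_force: [0.7, 0.7, 0.0]
opening: 0.358
grasp_force: 59.5
```

Run:
```python
from h import *
from bench import ctrl
o=ctrl.get_obs();print(o['eef_pos'],o['opening'],plan(o,.479,-.177,.18,108.5))
```

```text
[0.4752844  0.0181399  0.18068083] 0.35810390956644966 (array([-0.08, 19.52,  0.07]), np.float64(-17.2))
```

servo_tool(motion=[[[0,4,0,-4,1],[0,8.5,0,-8,1],[-0.1,13,0,-13,1],[-0.1,17,0,-17.2,1],[-0.1,19.5,0,-17.2,1]]])

```text
time_s: 6.05
eef_pos: [0.4786, -0.1775, 0.1807]
eef_rot: [-0.0, 0.987, 0.16, -0.0]
wrist_force: [0.7, 0.7, 0.4]
opening: 0.358
grasp_force: 59.5
```

servo_tool(motion=[[[0,0,2,0,1],[0,0,5,0,1],[0,0,7,0,1],[0,0,8,0,1],[0,0,8,0,1]]])

```text
time_s: 6.55
eef_pos: [0.4779, -0.174, 0.0997]
eef_rot: [-0.001, 0.987, 0.16, -0.002]
wrist_force: [0.6, 0.7, -0.3]
opening: 0.359
grasp_force: 59.5
```

Run:
```python
from h import *
from bench import ctrl
o=ctrl.get_obs();print(o['eef_pos'],o['opening'],plan(o,.479,-.177,.053,108.5))
```

```text
[ 0.47790161 -0.17399638  0.09965464] 0.3587335349513196 (array([0.02, 0.34, 4.66]), np.float64(-0.1))
```

servo_tool(motion=[[[0,0.2,1.5,0,1],[0,0.2,3,0,1],[0,0.2,4,0,1],[0,0.2,4.6,0,1],[0,0.2,4.6,0,1]]])

```text
time_s: 7.05
eef_pos: [0.4797, -0.1766, 0.0554]
eef_rot: [-0.0, 0.987, 0.16, -0.0]
wrist_force: [-0.0, -0.2, 0.0]
opening: 0.359
grasp_force: 59.5
```

Run:
```python
from h import *
from bench import ctrl
o=ctrl.get_obs();print(o['eef_pos'],o['wrist_force'],plan(o,.479,-.177,.053,108.5))
c=ctrl.camera('wrist');cv2.imwrite('pics/w4.png',c['pixels'][:,:,::-1])
```

```text
[ 0.47971465 -0.17655163  0.05539913] [-0.01313178 -0.22503174  0.03428545] (array([-0.08,  0.02,  0.24]), np.float64(-0.1))
```

View pics/w4.png

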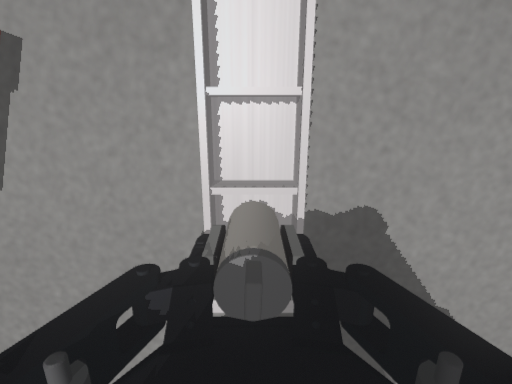

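Jar (253,280) sits inside the slot, centred between the walls (205–303) and behind the divider at row 187. Lower and release.

servo_tool(motion=[[[0,0,0.2,0,1],[0,0,0.3,0,1],[0,0,0.3,0,1]]])

```text
time_s: 7.4
eef_pos: [0.48, -0.1769, 0.0529]
eef_rot: [0.0, 0.987, 0.16, 0.0]
wrist_force: [0.5, 0.7, -0.7]
opening: 0.359
grasp_force: 59.5
```

servo_tool(motion=[[[0,0,0,0,0],[0,0,0,0,-1],[0,0,0,0,-1],[0,0,0,0,-1],[0,0,0,0,-1]]])

```text
time_s: 7.9
eef_pos: [0.4799, -0.1768, 0.0527]
eef_rot: [0.0, 0.987, 0.16, 0.0]
wrist_force: [0.6, -0.8, -0.1]
opening: 0.999
grasp_force: 0.0
```

servo_tool(motion=[[[0,0,0,0,-1],[0,0,-2,0,-1],[0,0,-5,0,-1],[0,0,-9,0,-1],[0,0,-13,0,-1]]])

```text
time_s: 8.4
eef_pos: [0.4794, -0.1765, 0.1836]
eef_rot: [-0.0, 0.987, 0.16, -0.0]
wrist_force: [0.3, 0.5, 0.8]
opening: 0.999
grasp_force: 0.0
```

Run:
```python
from h import *
from bench import ctrl
o=ctrl.get_obs();print(o['eef_pos'],o['opening'],plan(o,.50,.04,.18,90),plan(o,.524,.194,.18,73.2))
```

```text
[ 0.47935828 -0.17645543  0.18363171] 0.9990079109485324 (array([  8.8 , -19.88,   0.38]), np.float64(18.4)) (array([ 15.94, -33.74,   0.39]), np.float64(35.2))
```

servo_tool(motion=[[[1.5,-3.2,0,3,-1],[3.4,-7.2,0,8,-1],[5.4,-11.5,0,12,-1],[7.4,-15.7,0,16,-1],[9.4,-20,0,18,-1]]])

```text
time_s: 8.9
eef_pos: [0.5058, 0.0444, 0.1829]
eef_rot: [0.0, 1.0, 0.002, 0.0]
wrist_force: [0.7, -0.5, 0.1]
opening: 0.995
grasp_force: 0.0
```

Run:
```python
from h import *
from bench import ctrl
o=ctrl.get_obs();print(o['eef_pos'],plan(o,.524,.194,.18,73.2))
```

```text
[0.5057891  0.04437827 0.18289833] (array([  1.89, -14.95,   0.29]), np.float64(17.1))
```

servo_tool(motion=[[[0.4,-4,0,5,-1],[1,-8.5,0,10,-1],[1.5,-12.5,0,15,-1],[1.9,-15,0,17.1,-1],[1.9,-15,0,17.1,-1]]])

```text
time_s: 9.4
eef_pos: [0.5236, 0.1959, 0.1827]
eef_rot: [-0.0, 0.99, -0.143, 0.0]
wrist_force: [0.4, -0.5, 0.2]
opening: 0.996
grasp_force: 0.0
```

servo_tool(motion=[[[0,0,3,0,-1],[0,0,7,0,-1],[0,0,8,0,-1],[0,0,8,0,-1]]])

```text
time_s: 9.8
eef_pos: [0.5222, 0.1919, 0.101]
eef_rot: [0.001, 0.989, -0.145, -0.002]
wrist_force: [0.7, 1.8, 0.0]
opening: 1.0
grasp_force: 0.0
```

Run:
```python
from h import *
from bench import ctrl
o,c,X=wrist(ctrl,'w5');z=X[...,2]
r=(X[...,0]>.38)&(X[...,0]<.74)&(X[...,1]>.1)&(X[...,1]<.24)&(z>.066)&(z<.1)&(np.hypot(X[...,0]-.524,X[...,1]-.194)<.025)
p=X[r];print(len(p),p.mean(0),(np.percentile(p,2,0)+np.percentile(p,98,0))/2)
print(o['eef_pos'],plan(o,.524,.194,.052,73.2))
```

```text
2467 [0.52985701 0.19244934 0.08195797] [0.52780251 0.1929306  0.07822829]
[0.52218199 0.19186301 0.10096806] (array([ 0.13, -0.27,  4.9 ]), np.float64(0.1))
```

servo_tool(motion=[[[0.2,-0.1,2,0,-1],[0.2,-0.1,4,0,-1],[0.2,-0.1,4.9,0,-1],[0.2,-0.1,4.9,0,-1],[0.2,-0.1,4.9,0,-1]]])

```text
time_s: 10.35
eef_pos: [0.5269, 0.1932, 0.0551]
eef_rot: [-0.0, 0.989, -0.145, 0.001]
wrist_force: [0.0, -0.6, -0.2]
opening: 0.999
grasp_force: 0.0
```

servo_tool(motion=[[[0,0,0,0,1],[0,0,0,0,1],[0,0,0,0,1],[0,0,0,0,1],[0,0,0,0,1]]])

```text
time_s: 10.85
eef_pos: [0.5263, 0.1933, 0.0543]
eef_rot: [-0.0, 0.989, -0.145, 0.0]
wrist_force: [-1.5, -0.4, 5.6]
opening: 0.359
grasp_force: 59.3
```

servo_tool(motion=[[[0,0,-1.5,0,1],[0,0,-4.5,0,1],[0,0,-8.5,0,1],[0,0,-12,0,1],[0,0,-13,0,1]]])

```text
time_s: 11.35
eef_pos: [0.5283, 0.1937, 0.1891]
eef_rot: [-0.001, 0.989, -0.145, 0.004]
wrist_force: [-0.5, -0.7, 0.2]
opening: 0.357
grasp_force: 59.4
```

Run:
```python
from h import *
from bench import ctrl
o=ctrl.get_obs();print(o['eef_pos'],o['opening'],plan(o,.5304,-.1596,.18,108.5))
```

```text
[0.52829888 0.19367339 0.18908501] 0.35669305915946475 (array([10.33, 33.79,  0.87]), np.float64(-35.2))
```

servo_tool(motion=[[[0.9,2.8,0,-3,1],[2.1,7,0,-7,1],[3.4,11.3,0,-12,1],[4.7,15.5,0,-16,1],[5.7,18.8,0,-18,1]]])

```text
time_s: 11.85
eef_pos: [0.5259, -0.0053, 0.1834]
eef_rot: [0.0, 1.0, 0.012, -0.0]
wrist_force: [0.7, -0.4, -0.2]
opening: 0.359
grasp_force: 59.4
```

Run:
```python
from h import *
from bench import ctrl
o=ctrl.get_obs();print(o['eef_pos'],o['opening'],plan(o,.5304,-.1596,.18,108.5))
```

```text
[ 0.52586692 -0.00530165  0.18342094] 0.3588744719207786 (array([ 0.07, 15.44,  0.34]), np.float64(-17.1))
```

servo_tool(motion=[[[0,4,0,-5,1],[0,8.5,0,-10,1],[0.1,12.5,0,-15,1],[0.1,15.4,0,-17.1,1],[0.1,15.4,0,-17.1,1]]])

```text
time_s: 12.35
eef_pos: [0.5308, -0.1608, 0.1835]
eef_rot: [0.0, 0.987, 0.158, -0.0]
wrist_force: [0.8, -0.2, -0.6]
opening: 0.359
grasp_force: 59.5
```

servo_tool(motion=[[[0,0,2,0,1],[0,0,5,0,1],[0,0,7.5,0,1],[0,0,9,0,1],[0,0,9,0,1]]])

```text
time_s: 12.85
eef_pos: [0.5293, -0.1556, 0.0912]
eef_rot: [-0.002, 0.987, 0.16, -0.002]
wrist_force: [-1.1, 0.7, -1.0]
opening: 0.359
grasp_force: 59.5
```

servo_tool(motion=[[[0,0,0,0,1]]])

```text
time_s: 12.95
eef_pos: [0.5314, -0.1569, 0.0941]
eef_rot: [-0.0, 0.987, 0.16, 0.0]
wrist_force: [0.2, 1.0, 0.0]
opening: 0.362
grasp_force: 59.5
```

Run:
```python
from h import *
from bench import ctrl
o=ctrl.get_obs();print(o['eef_pos'],o['opening'],plan(o,.5304,-.1596,.055,108.5))
```

```text
[ 0.53142698 -0.15690698  0.09412634] 0.36178813380749103 (array([-0.18,  0.22,  3.91]), np.float64(-0.1))
```

servo_tool(motion=[[[-0.1,0.2,1.5,0,1],[-0.1,0.2,3,0,1],[-0.1,0.2,3.7,0,1],[-0.1,0.2,3.9,0,1],[-0.1,0.2,3.9,0,1]]])

```text
time_s: 13.45
eef_pos: [0.5305, -0.1592, 0.0543]
eef_rot: [-0.0, 0.987, 0.16, -0.0]
wrist_force: [-1.3, 0.6, 0.5]
opening: 0.361
grasp_force: 59.6
```

servo_tool(motion=[[[0,0,0,0,1],[0,0,0,0,1]]])

```text
time_s: 13.65
eef_pos: [0.5308, -0.1594, 0.0544]
eef_rot: [-0.0, 0.987, 0.16, -0.0]
wrist_force: [0.1, 0.3, -0.4]
opening: 0.36
grasp_force: 59.5
```

servo_tool(motion=[[[0,0,0,0,0],[0,0,0,0,-1],[0,0,0,0,-1],[0,0,0,0,-1],[0,0,0,0,-1]]])

```text
time_s: 14.15
eef_pos: [0.5309, -0.1594, 0.0547]
eef_rot: [0.0, 0.987, 0.16, 0.0]
wrist_force: [-0.3, -0.3, -0.4]
opening: 0.997
grasp_force: 0.0
```

servo_tool(motion=[[[0,0,0,0,-1],[0,0,-2,0,-1],[0,0,-5,0,-1],[0,0,-9,0,-1],[0,0,-13,0,-1]]])

```text
time_s: 14.65
eef_pos: [0.5303, -0.1591, 0.1856]
eef_rot: [-0.0, 0.987, 0.16, -0.001]
wrist_force: [1.6, -0.6, 0.1]
opening: 0.999
grasp_force: 0.0
```

Run:
```python
from h import *
from bench import ctrl
o=ctrl.get_obs();print(o['eef_pos'],o['opening'],plan(o,.574,.182,.18,73.2))
```

```text
[ 0.53032498 -0.15912494  0.18561691] 0.9988581488553616 (array([ 14.93, -30.98,   0.58]), np.float64(35.2))
```

servo_tool(motion=[[[1.5,-3.2,0,3,-1],[3.4,-7.2,0,8,-1],[5.4,-11.5,0,12,-1],[7.4,-15.7,0,16,-1],[9,-19,0,18,-1]]])

```text
time_s: 15.15
eef_pos: [0.556, 0.0518, 0.1848]
eef_rot: [-0.0, 1.0, 0.003, 0.0]
wrist_force: [0.8, -0.3, 0.7]
opening: 1.0
grasp_force: 0.0
```

Run:
```python
from h import *
from bench import ctrl
o=ctrl.get_obs();print(o['eef_pos'],plan(o,.574,.182,.18,73.2))
X=cloud(ctrl.camera('top'));z=X[...,2]
m=(X[...,0]>.38)&(X[...,0]<.74)&(np.abs(X[...,1])<.26)&(z>.06)&(z<.12)
n,l,s,_=cv2.connectedComponentsWithStats(m.astype(np.uint8))
for i in range(1,n):
    if s[i,4]>40:
        p=X[l==i];print(s[i],((np.percentile(p,2,0)+np.percentile(p,98,0))/2).round(4))
```

```text
[0.55599694 0.05178732 0.18483096] (array([  1.87, -13.01,   0.49]), np.float64(17.1))
[304 162  14  14 153] [ 0.6749 -0.1106  0.0677]
[326 230  16  15 192] [ 0.5294 -0.1581  0.0759]
[334 253  17  16 205] [ 0.4812 -0.1755  0.0776]
```

servo_tool(motion=[[[0.4,-4,0,5,-1],[1,-8.5,0,10,-1],[1.5,-11.5,0,15,-1],[1.9,-13,0,17.1,-1],[1.9,-13,0,17.1,-1]]])

```text
time_s: 15.7
eef_pos: [0.5742, 0.1814, 0.1846]
eef_rot: [-0.0, 0.99, -0.144, 0.0]
wrist_force: [-0.4, -0.8, -0.5]
opening: 1.002
grasp_force: 0.0
```

servo_tool(motion=[[[0,0,3,0,-1],[0,0,7,0,-1],[0,0,8,0,-1],[0,0,8,0,-1],[0,0,8,0,-1]]])

```text
time_s: 16.2
eef_pos: [0.5751, 0.179, 0.1061]
eef_rot: [-0.0, 0.989, -0.145, 0.001]
wrist_force: [0.4, 0.1, 0.4]
opening: 1.001
grasp_force: 0.0
```

Run:
```python
from h import *
from bench import ctrl
o,c,X=wrist(ctrl,'w6')
print(o['eef_pos'],plan(o,.5735,.181,.054,73.2))
```

```text
[0.57514148 0.17895279 0.10606943] (array([-0.22, -0.15,  5.21]), np.float64(0.1))
```

View pics/w6.png

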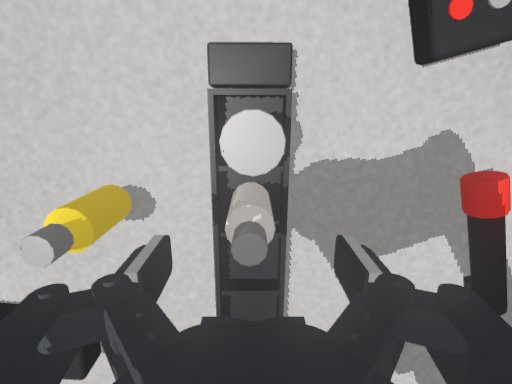

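Neck jar at (250,240) is centred between the open fingers; flat jar at (252,142) undisturbed; yellow look-alike clear of the left finger.

servo_tool(motion=[[[-0.1,-0.1,2,0,-1],[-0.1,-0.1,4,0,-1],[-0.1,-0.1,5.2,0,-1],[-0.1,-0.1,5.2,0,-1],[-0.1,-0.1,5.2,0,-1]]])

```text
time_s: 16.75
eef_pos: [0.5743, 0.1808, 0.0538]
eef_rot: [-0.0, 0.989, -0.145, 0.001]
wrist_force: [0.5, 0.1, 0.5]
opening: 1.0
grasp_force: 0.0
```

servo_tool(motion=[[[0,0,0,0,1],[0,0,0,0,1],[0,0,0,0,1],[0,0,0,0,1],[0,0,0,0,1]]])

```text
time_s: 17.25
eef_pos: [0.574, 0.1808, 0.0534]
eef_rot: [-0.0, 0.989, -0.145, 0.0]
wrist_force: [0.0, 1.1, 4.7]
opening: 0.352
grasp_force: 59.3
```

servo_tool(motion=[[[0,0,-1.5,0,1],[0,0,-4.5,0,1],[0,0,-8.5,0,1],[0,0,-12,0,1],[0,0,-13,0,1]]])

```text
time_s: 17.75
eef_pos: [0.5759, 0.181, 0.1882]
eef_rot: [-0.001, 0.989, -0.145, 0.004]
wrist_force: [1.0, 0.9, 0.3]
opening: 0.361
grasp_force: 59.4
```

Run:
```python
from h import *
from bench import ctrl
o=ctrl.get_obs();print(o['eef_pos'],o['opening'],plan(o,.5816,-.1424,.18,108.5))
```

```text
[0.57592614 0.18104937 0.18824476] 0.36052668212403893 (array([ 9.81, 30.83,  0.8 ]), np.float64(-35.2))
```

servo_tool(motion=[[[0.9,2.8,0,-3,1],[2.1,6.6,0,-7,1],[3.4,10.7,0,-12,1],[4.5,14.1,0,-16,1],[5.2,16.3,0,-18,1]]])

```text
time_s: 18.25
eef_pos: [0.5759, 0.0072, 0.1821]
eef_rot: [0.0, 1.0, 0.012, -0.001]
wrist_force: [0.7, 0.0, 0.1]
opening: 0.361
grasp_force: 59.5
```

Run:
```python
from h import *
from bench import ctrl
o=ctrl.get_obs();print(o['eef_pos'],o['opening'],plan(o,.5816,-.1424,.18,108.5))
```

```text
[0.57588926 0.00723378 0.18211679] 0.3613546832560717 (array([ 0.21, 14.97,  0.22]), np.float64(-17.1))
```

servo_tool(motion=[[[0,4,0,-5,1],[0.1,8.5,0,-10,1],[0.2,12.2,0,-15,1],[0.2,15,0,-17.1,1],[0.2,15,0,-17.1,1]]])

```text
time_s: 18.75
eef_pos: [0.5815, -0.1439, 0.1821]
eef_rot: [0.0, 0.987, 0.158, -0.0]
wrist_force: [0.1, 0.1, -0.3]
opening: 0.358
grasp_force: 59.5
```

servo_tool(motion=[[[0,0,2,0,1],[0,0,5,0,1],[0,0,7.5,0,1],[0,0,8.5,0,1],[0,0,8.5,0,1]]])

```text
time_s: 19.25
eef_pos: [0.5806, -0.1389, 0.0957]
eef_rot: [-0.001, 0.987, 0.16, -0.002]
wrist_force: [-0.5, 0.2, -1.1]
opening: 0.362
grasp_force: 59.5
```

servo_tool(motion=[[[0,0,0,0,1]]])

```text
time_s: 19.35
eef_pos: [0.5826, -0.14, 0.0985]
eef_rot: [0.0, 0.987, 0.16, 0.0]
wrist_force: [0.2, -0.5, 0.3]
opening: 0.358
grasp_force: 59.5
```

Run:
```python
from h import *
from bench import ctrl
o=ctrl.get_obs();print(o['eef_pos'],o['opening'],plan(o,.5816,-.1424,.0545,108.5))
```

```text
[ 0.58255771 -0.14004492  0.09849441] 0.35760075450780243 (array([-0.17,  0.19,  4.4 ]), np.float64(-0.1))
```

servo_tool(motion=[[[-0.1,0.2,1.5,0,1],[-0.1,0.2,3,0,1],[-0.1,0.2,4,0,1],[-0.1,0.2,4.4,0,1],[-0.1,0.2,4.4,0,1]]])

```text
time_s: 19.85
eef_pos: [0.5814, -0.1423, 0.0534]
eef_rot: [-0.0, 0.987, 0.16, -0.001]
wrist_force: [-2.0, 1.5, 3.5]
opening: 0.356
grasp_force: 59.9
```

servo_tool(motion=[[[0,0,0,0,1],[0,0,0,0,1]]])

```text
time_s: 20.05
eef_pos: [0.5815, -0.1424, 0.0534]
eef_rot: [-0.0, 0.987, 0.16, -0.0]
wrist_force: [-0.6, 0.1, 0.0]
opening: 0.357
grasp_force: 59.9
```

servo_tool(motion=[[[0,0,0,0,0],[0,0,0,0,-1],[0,0,0,0,-1],[0,0,0,0,-1],[0,0,0,0,-1]]])

```text
time_s: 20.55
eef_pos: [0.5818, -0.1425, 0.0537]
eef_rot: [0.0, 0.987, 0.16, 0.0]
wrist_force: [-0.7, -0.3, 0.7]
opening: 1.0
grasp_force: 0.0
```

servo_tool(motion=[[[0,0,0,0,-1],[0,0,-2,0,-1],[0,0,-5,0,-1],[0,0,-9,0,-1],[0,0,-13,0,-1]]])

```text
time_s: 21.05
eef_pos: [0.5813, -0.1423, 0.1846]
eef_rot: [-0.0, 0.987, 0.16, -0.0]
wrist_force: [0.6, 0.7, -0.0]
opening: 1.0
grasp_force: 0.0
```

Run:
```python
from h import *
from bench import ctrl
o=ctrl.get_obs();print(o['eef_pos'],o['opening'],plan(o,.626,.164,.18,73.2))
```

```text
[ 0.58125996 -0.14228003  0.18457994] 0.9999930495461978 (array([ 13.92, -27.64,   0.47]), np.float64(35.2))
```

servo_tool(motion=[[[1.4,-2.8,0,3,-1],[3.2,-6.4,0,8,-1],[5,-10,0,12,-1],[6.9,-13.6,0,16,-1],[8.5,-17,0,18,-1]]])

```text
time_s: 21.55
eef_pos: [0.6088, 0.0474, 0.1839]
eef_rot: [-0.0, 1.0, 0.003, 0.0]
wrist_force: [-1.0, -0.3, -0.1]
opening: 1.001
grasp_force: 0.0
```

Run:
```python
from h import *
from bench import ctrl
o=ctrl.get_obs();print(o['eef_pos'],plan(o,.626,.164,.18,73.2))
X=cloud(ctrl.camera('top'));z=X[...,2]
m=(X[...,0]>.38)&(X[...,0]<.74)&(np.abs(X[...,1])<.26)&(z>.06)&(z<.12)
n,l,s,_=cv2.connectedComponentsWithStats(m.astype(np.uint8))
for i in range(1,n):
    if s[i,4]>40:
        p=X[l==i];print(s[i],((np.percentile(p,2,0)+np.percentile(p,98,0))/2).round(4))
```

```text
[0.60878649 0.04741886 0.18387701] (array([  1.78, -11.65,   0.39]), np.float64(17.1))
[304 162  14  14 154] [ 0.6749 -0.1106  0.068 ]
[317 205  16  15 180] [ 0.582  -0.1405  0.0783]
[326 230  16  15 195] [ 0.5294 -0.1581  0.0761]
[334 253  17  16 205] [ 0.4812 -0.1755  0.0774]
```

servo_tool(motion=[[[0.4,-4,0,5,-1],[1,-8,0,10,-1],[1.5,-10.5,0,15,-1],[1.8,-11.7,0,17.1,-1],[1.8,-11.7,0,17.1,-1]]])

```text
time_s: 22.1
eef_pos: [0.6257, 0.1645, 0.1836]
eef_rot: [-0.0, 0.99, -0.144, 0.0]
wrist_force: [-0.0, -0.7, 0.3]
opening: 1.001
grasp_force: 0.0
```

servo_tool(motion=[[[0,0,3,0,-1],[0,0,7,0,-1],[0,0,8,0,-1],[0,0,8,0,-1],[0,0,8,0,-1]]])

```text
time_s: 22.6
eef_pos: [0.6267, 0.1622, 0.1052]
eef_rot: [-0.0, 0.989, -0.145, 0.001]
wrist_force: [0.6, 1.0, 0.9]
opening: 1.003
grasp_force: 0.0
```

Run:
```python
from h import *
from bench import ctrl
o,c,X=wrist(ctrl,'w7')
print(o['eef_pos'],plan(o,.6255,.165,.050,73.2))
```

```text
[0.62671347 0.16222944 0.10515396] (array([-0.2 , -0.23,  5.52]), np.float64(0.1))
```

View pics/w7.png

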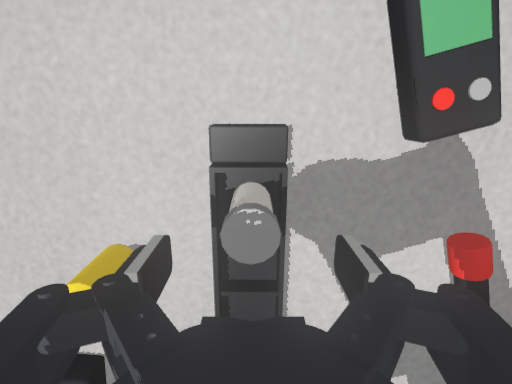

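servo_tool(motion=[[[-0.1,-0.2,2,0,-1],[-0.1,-0.2,4,0,-1],[-0.1,-0.2,5.2,0,-1],[-0.1,-0.2,5.5,0,-1],[-0.1,-0.2,5.5,0,-1]]])

```text
time_s: 23.15
eef_pos: [0.6258, 0.165, 0.0493]
eef_rot: [-0.0, 0.989, -0.145, 0.0]
wrist_force: [0.5, -0.2, -0.8]
opening: 1.001
grasp_force: 0.0
```

servo_tool(motion=[[[0,0,0,0,1],[0,0,0,0,1],[0,0,0,0,1],[0,0,0,0,1],[0,0,0,0,1]]])

```text
time_s: 23.65
eef_pos: [0.6257, 0.1648, 0.0494]
eef_rot: [0.0, 0.989, -0.145, 0.0]
wrist_force: [-1.2, -1.0, 4.1]
opening: 0.364
grasp_force: 57.5
```

servo_tool(motion=[[[0,0,-1.5,0,1],[0,0,-4.5,0,1],[0,0,-8.5,0,1],[0,0,-12,0,1],[0,0,-13,0,1]]])

```text
time_s: 24.15
eef_pos: [0.6279, 0.1654, 0.1847]
eef_rot: [-0.001, 0.989, -0.145, 0.004]
wrist_force: [0.6, -0.7, -0.4]
opening: 0.365
grasp_force: 57.9
```

Run:
```python
from h import *
from bench import ctrl
o,c,X=wrist(ctrl,'w8');print(o['eef_pos'],o['opening'],plan(o,.6328,-.1253,.18,108.5))
```

```text
[0.62794522 0.1654383  0.18469621] 0.3652696622951045 (array([ 8.8 , 27.72,  0.45]), np.float64(-35.2))
```

View pics/w8.png

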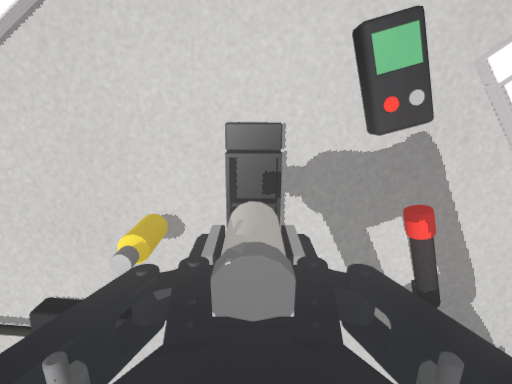

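Flat jar held upright at (253,270), carrier empty ahead.

servo_tool(motion=[[[0.8,2.5,0,-3,1],[1.9,6,0,-7,1],[3.1,9.7,0,-12,1],[4.2,13.1,0,-16,1],[4.9,15.3,0,-18,1]]])

```text
time_s: 24.7
eef_pos: [0.6273, 0.0021, 0.1768]
eef_rot: [-0.0, 1.0, 0.012, -0.001]
wrist_force: [0.6, 0.5, -0.6]
opening: 0.37
grasp_force: 58.0
```

Run:
```python
from h import *
from bench import ctrl
o=ctrl.get_obs();print(o['eef_pos'],o['opening'],plan(o,.6328,-.1253,.18,108.5))
```

```text
[0.62731065 0.00211197 0.17683878] 0.3699937442312685 (array([ 0.24, 12.75, -0.32]), np.float64(-17.1))
```

servo_tool(motion=[[[0,4,0,-5,1],[0.1,8,0,-10,1],[0.2,11,0,-15,1],[0.2,12.7,0,-17.1,1],[0.2,12.7,0,-17.1,1]]])

```text
time_s: 25.2
eef_pos: [0.6324, -0.1248, 0.1769]
eef_rot: [-0.0, 0.987, 0.159, -0.001]
wrist_force: [-0.4, 0.2, -0.9]
opening: 0.365
grasp_force: 58.0
```

servo_tool(motion=[[[0,0,2,0,1],[0,0,5,0,1],[0,0,7.5,0,1],[0,0,8.3,0,1],[0,0,8.3,0,1]]])

```text
time_s: 25.7
eef_pos: [0.6319, -0.121, 0.0935]
eef_rot: [-0.001, 0.987, 0.16, -0.002]
wrist_force: [0.2, -0.1, -0.7]
opening: 0.369
grasp_force: 58.0
```

servo_tool(motion=[[[0,0,0,0,1]]])

```text
time_s: 25.8
eef_pos: [0.6339, -0.1222, 0.0965]
eef_rot: [0.0, 0.987, 0.16, 0.0]
wrist_force: [0.2, 0.5, -0.2]
opening: 0.365
grasp_force: 58.0
```

Run:
```python
from h import *
from bench import ctrl
o=ctrl.get_obs();print(o['eef_pos'],o['opening'],plan(o,.6328,-.1253,.0503,108.5))
```

```text
[ 0.63393549 -0.12215121  0.0965242 ] 0.36536282073601467 (array([-0.21,  0.26,  4.62]), np.float64(-0.1))
```

servo_tool(motion=[[[-0.2,0.2,1.5,0,1],[-0.2,0.2,3,0,1],[-0.2,0.2,4.2,0,1],[-0.2,0.2,4.6,0,1],[-0.2,0.2,4.6,0,1]]])

```text
time_s: 26.3
eef_pos: [0.6316, -0.1249, 0.0493]
eef_rot: [-0.0, 0.987, 0.16, -0.001]
wrist_force: [-2.8, 0.8, 4.4]
opening: 0.368
grasp_force: 58.0
```

servo_tool(motion=[[[0,0,0,0,1],[0,0,0,0,1]]])

```text
time_s: 26.5
eef_pos: [0.6318, -0.125, 0.0493]
eef_rot: [-0.0, 0.987, 0.16, -0.0]
wrist_force: [-1.2, 0.5, 1.2]
opening: 0.364
grasp_force: 58.0
```

servo_tool(motion=[[[0,0,0,0,0],[0,0,0,0,-1],[0,0,0,0,-1],[0,0,0,0,-1],[0,0,0,0,-1]]])

```text
time_s: 27.0
eef_pos: [0.6321, -0.1251, 0.0497]
eef_rot: [0.0, 0.987, 0.16, 0.0]
wrist_force: [-0.3, -0.2, -0.0]
opening: 1.001
grasp_force: 0.0
```

servo_tool(motion=[[[0,0,0,0,-1],[0,0,-2,0,-1],[0,0,-5,0,-1],[0,0,-9,0,-1],[0,0,-13,0,-1]]])

```text
time_s: 27.5
eef_pos: [0.6316, -0.1249, 0.1805]
eef_rot: [-0.0, 0.987, 0.16, -0.001]
wrist_force: [0.7, 0.0, 1.0]
opening: 1.001
grasp_force: 0.0
```

servo_tool(motion=[[[0,-4,0,0,-1],[0,-8,0,0,-1],[0,-12,0,0,-1],[0,-16,0,0,-1],[0,-17,0,0,-1]]])

```text
time_s: 28.0
eef_pos: [0.5768, 0.0397, 0.1797]
eef_rot: [-0.001, 0.987, 0.162, -0.0]
wrist_force: [-0.5, -0.5, -0.3]
opening: 1.003
grasp_force: 0.0
```

Run:
```python
from h import *
from bench import ctrl
o=ctrl.get_obs();print(o['eef_pos'],o['opening'])
c=ctrl.camera('top');X=cloud(c);z=X[...,2];cv2.imwrite('pics/t9.png',c['pixels'][:,:,::-1])
m=(X[...,0]>.38)&(X[...,0]<.74)&(np.abs(X[...,1])<.26)&(z>.06)&(z<.12)
n,l,s,_=cv2.connectedComponentsWithStats(m.astype(np.uint8))
for i in range(1,n):
    if s[i,4]>40:
        p=X[l==i];print(s[i],((np.percentile(p,2,0)+np.percentile(p,98,0))/2).round(4))
```

```text
[0.57677863 0.03971568 0.17966638] 1.0030856313930396
[304 162  14  14 154] [ 0.675  -0.1107  0.0677]
[309 180  17  17 234] [ 0.6325 -0.1242  0.074 ]
[317 205  16  15 177] [ 0.5815 -0.1407  0.0786]
[326 230  16  15 191] [ 0.5294 -0.1581  0.0759]
[334 253  17  16 204] [ 0.4812 -0.1754  0.0777]
```

View pics/t9.png

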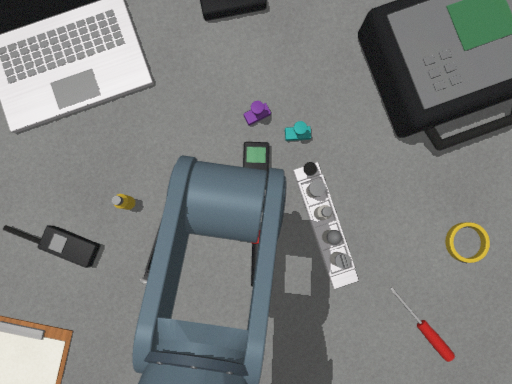

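All four jars stand in the tray at (317,188), (325,213), (334,238) and (341,260), each within a few mm of its slot centre. The arm is clear, so I am handing in.

servo_tool(motion=[[[0,0,-2,0,-1],[0,0,-2,0,-1],[0,0,-2,0,-1],[0,0,-2,0,-1]]])

```text
time_s: 28.45
eef_pos: [0.5783, 0.0354, 0.1989]
eef_rot: [-0.0, 0.987, 0.16, -0.0]
wrist_force: [-0.1, -0.5, -0.4]
opening: 1.005
grasp_force: 0.0
```

```bash
python3 -c "
from bench import ctrl
print(ctrl.hand_in())"
```

```text
the job is handed in; nothing more can be done
None
```

All four jars stand upright in the feed tray in reversed order (tab, dome, neck, flat, with flat beside the post), moved one at a time starting from the handle; the job was handed in at about 28 s, and the hand-in returned no verdict.

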